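Ease a glue tube down into the labelling cradle

ROBOT

A 6-joint arm with a two-finger parallel gripper is mounted at the origin on a cart in front of the work surface, level with it; the furniture and walls round the work are solid. World frame = base frame: x ahead of the robot, y to its left, z up, the work surface at z = 0. Lengths are in m, angles in rad, forces in N, time in s.
With the tool pointing down it reaches from about 0.225 to 0.875 m from the base axis. Payload 3.4 kg.
Tool frame: the origin (TCP) lies on the centre line of the jaws, within the pads' length; the fingertips stand 17 mm ahead of it and the grasp point (between the pads) lies 2 mm behind it (nose_length is the distance from the TCP to the fingertips, in m); z points along the fingers, y is the line along which they close (so a half turn about z gives the same grasp; the last joint's range is limited). The gripper opens to 85 mm and grips with 20 to 120 N. Pads are 22 mm wide; open, the fingers measure 114 mm over their backs; the gripper's body (76 mm by 85 mm) begins 54 mm behind the grasp point. The pads swing forward as they close: fully open they stand 13 mm farther back than shut.
Start: joints at [1.17, 0.276, 1.505, -0, 1.361, -0.121], TCP at [0.159, 0.553, 0.248] pointing down, gripper open.
Joint ranges: [-2.89, 2.89], [-0.75, 2.08], [0.22, 2.7], [-1.18, 4.32], [0.11, 2.71], [-2.7, 2.7]. Speed limits (rad/s): [2.57, 2.57, 3.14, 3.14, 3.14, 3.14].

INTERFACE

Orientations are given as a unit quaternion [w, x, y, z].
In Python, from rig import get_state, get_image, sign_off, find_in, place_of, nose_length gives the robot as it stands.
- The arm moves only by the tool apply_moves, never from a script. Its argument "deltas" is one flat list of numbers, 5 for each row, row after row: the finger opening in mm, from 0 to 85.4, then the shift along the tool's x, y, z in mm, then the turn about the tool's z in degrees. A call has 1 to 12 rows; each row is the pose to reach, as a shift and turn from the pose commanded when the call began, along the tool's axes at that moment; what a row does not reach only later rows make up. A row lasts 1/12 s, in which the tool goes at most 41.7 mm and 7.16 degrees, less where a joint would pass 70% of its speed; a pose out of reach is approached as far as the arm can. A call with a gripper value outside its range is refused whole. The fingers move at their own pace and stop on an object; "squeeze" is the grip in N (left out, the last holds). Time passes only in rows, so rows that repeat a pose let the fingers close. It gives the time, the measured TCP pose, the force, the opening and the grip force at its end, in the units of the state.
- get_state(): the state, without advancing time (a new reading comes with each control period).
- get_image(name): name is "scene" or "top" or "wrist"; returns a dict with "frame" (384x512x3 uint8, red, green, blue), "K" (3x3 intrinsics, pixels), "position" and "orientation" of the camera in the world. Camera axes: x right, y down, z forward; pixel columns grow to the right and rows downward; lengths in m; the calibration is good to about 2 mm. A picture is of the moment at which its call begins. There is no depth.
- sign_off(): hands the job in; it is judged then, once.
Trained networks look in a picture, given as the dict that the camera call returned (one of the last four; its "shot" number tells which), for a name from the list of things; names that differ only in an ending like _2 or _b are one class to them, and where a whole thing is asked for, a point or a joint stands for the part that bears it (a point fixed in the world has none). Each returns a list of dicts, best first, with "score" (0 to 1); they miss things now and then, are a little off and sometimes report something else, mostly with a low value. They report only what shows in the picture. A call takes as long as a camera call. They do not tell look-alikes from the thing itself.
- find_in(query, picture): "point" ([column, row] in pixels, amid what is visible of it).
- place_of(query, picture): "point" ([column, row] in pixels: a listed point, or the origin of a listed thing).
The state is a dict: "clock": time; "qpos": joint angles; "qd": joint speeds; "effort": joint torques, N m; "position": TCP position; "ee_rot": TCP orientation; "contact_force": force on the tool from outside, world axes, zero at the start; "moment": the same for the moment, N m; "width": finger opening in m; "gripper_force": force on a finger pad.
Only numpy, scipy, OpenCV 4.12 (cv2) and the standard library are available. Lean on these libraries where they do the work, as an engineer would, in place of code of your own. Each camera call takes 0.05 s, during which the arm holds its last target. There are 200 camera calls.

TASK

Tip the tall glue tube that stands on the foot block of the labelling cradle over onto its side, so that it lies in the cradle's sloping trough with its foot still against the block, ready for a price sticker. Only touch it with the fingers, never squeeze or lift it: once it starts to go over, keep a finger in front of its top and ease it down all the way so that it comes down slowly and lands gently instead of falling. Leave everything else on the desk where it is.

Things in the scene. Friction and masses are not known exactly. Their poses are not given: they have to be found in the camera images.
- tube: the tall yellow ribbed glue tube, a plain cylinder 27 mm in diameter and 153 mm long, about 70 g. Origin: centre of its underside; z axis runs along the tube to its top; its turn about z means nothing. It starts upright on the cradle's foot block, overhanging the block's trough-side top edge by about 4 mm (axis 9.5 mm behind that edge).
- tube_top (a point): centre of the glue tube's top end, 153 mm from its underside along the axis
- cradle: the labelling cradle, fixed to the desk. Origin: on the desk, straight below point block_edge. x axis: level, from the foot block along the trough, the way the tube must tip; y across; z up. Base plate 160 x 64 x 8 mm (x -40 to 120 mm). Black foot block, x -30 to 0 mm, 32 mm wide, top 24 mm above the desk. Beyond it an aluminium V trough rises, about 40 mm wide over all.
- block_edge (a point): middle of the foot block's top edge on the trough side, 24 mm above the desk: the pivot the tube tips over, and the stop that keeps its foot from sliding back. The tube balances at about 7 degrees of lean and falls by itself beyond that.
- trough_end (a point): middle of the upper end of the trough, at the bottom of its V (cradle x = 101 mm, 56 mm above the desk; the V's rims are 73 mm high there). The V slopes at 25 degrees above level, so the lying tube leans 65 degrees from upright in the cradle's x-z plane. The tube's top 48 mm then overhangs this end; the centre of its top end comes to cradle x = 136 mm, 94 mm above the desk.
- glue_stick: upright glue stick with a cap, 32 mm wide, 104 mm tall; a bystander. Origin: centre of its underside
- clear_bottle: small clear bottle with a screw cap, 58 mm wide, 108 mm tall; a bystander. Origin: centre of its underside
- eraser: eraser, 25x45x12 mm; a bystander. Origin: centre of its underside
- tags: flat bundle of blank tags, 53x81x12 mm; a bystander. Origin: centre of its underside
- tape_roll: wide roll of brown tape lying flat, 100 mm across, 48 mm high; a bystander. Origin: centre of its underside
- stapler: desk stapler, 47x138x47 mm; a bystander. Origin: centre of its underside
There are look-alikes about, which are no part of the job. What is meant by the tube is not purple, and is the larger of those in its own colour.

How it is judged:
On the way, in this order (a step that is already met when the one before it is completed fails the run):
1. the tube is on its way down, leaning about 30 to 54 degrees, and moving slowly (held back, not falling) (angle between tube's own z axis and vertical between 0.52 and 0.95 rad and angular speed of tube below 1.5 rad/s), for 0.2 s.
2. the tube lies in the trough (angle between tube's own z axis and vertical between 1.03 and 1.25 rad and distance between tube and block_edge below 0.018 m and y of tube_top in the frame of cradle between -0.012 and 0.012 m and x of tube_top in the frame of cradle above 0.11 m), for 0.2 s.
At the end, for the whole second after the job is handed in: The tube rests in the trough, leaning 59 to 72 degrees from upright, the centre of its underside within 18 mm of the block's edge, its top end within 12 mm of the trough's middle plane and more than 110 mm past the edge, at rest and carried by the cradle (all of step 2 and linear speed of tube below 0.02 m/s and angular speed of tube below 0.2 rad/s and contact force between tube and cradle above 0.2 N); the robot touches nothing.
It fails at once if the tube falls instead of being eased down (turns faster than 4 rad/s) (angular speed of tube above 4 rad/s).
It fails at once if the tube is lifted or carried off the foot block (the centre of its underside more than 30 mm from the block's edge) (distance between tube and block_edge above 0.03 m).
It fails at once if the tube is squeezed (more than 10 N from the fingers) (contact force between the fingers and tube above 10 N).
It fails at once if a bystander is moved more than 20 mm (distance of any of glue_stick, clear_bottle, eraser, tags, tape_roll, stapler from where it was at the start of the episode above 0.02 m).
It also fails if it takes over 40 s, if anything falls off the work surface, if the arm or the gripper's body presses on something with over 40 N, if the wrist force passes 120 N, or if a joint passes its speed limit or range.

## Working session

There is one attempt and no reset: what is moved stays moved. The work goes in short steps, Python scripts to look and compute and a tool call to move; the robot and the scene stay as the last step left them, time stands still between calls to the robot, and variables do not carry over. Pictures are saved under pics/ and viewed, at most 13 in all, crops included, and the job is handed in when it is done.

Besides the shell and the picture viewer there is one more tool, called after "Call:" as name(argument=value, ...), one argument or row to a line, values as JSON. apply_moves: Moves the arm, as the interface text tells. Its arguments: {"type":"object","properties":{"deltas":{"type":"array"},"squeeze":{"type":"number"}},"required":["deltas"]}

```bash
mkdir -p pics; cat > h.py <<'E'
import numpy as np, cv2
from rig import *
from scipy.spatial.transform import Rotation as R
def rot(q): return R.from_quat([q[1],q[2],q[3],q[0]]).as_matrix()
def onplane(im,p,z):
    d=rot(im["orientation"])@np.linalg.inv(im["K"])@np.array([p[0],p[1],1.])
    o=np.array(im["position"]); return o+d*(z-o[2])/d[2]
def ray(im,p):
    d=rot(im["orientation"])@np.linalg.inv(im["K"])@np.array([p[0],p[1],1.]); return np.array(im["position"]),d/np.linalg.norm(d)
def tri(rs):
    A=sum(np.eye(3)-np.outer(d,d) for o,d in rs); b=sum((np.eye(3)-np.outer(d,d))@o for o,d in rs); return np.linalg.solve(A,b)
def proj(im,X):
    c=im["K"]@(rot(im["orientation"]).T@(np.array(X)-im["position"])); return c[:2]/c[2]
def save(im,n): cv2.imwrite("pics/"+n,im["frame"][:,:,::-1])
E
python3 - <<'E'
from h import *
np.set_printoptions(precision=3,suppress=True)
s=get_state();print(s["position"],s["ee_rot"],rot(s["ee_rot"]),s["width"],nose_length if not callable(nose_length) else nose_length())
a=get_image("scene");b=get_image("top")
cv2.imwrite("pics/a.png",np.vstack([a["frame"],b["frame"]])[:,:,::-1][:, :])
im=np.hstack([a["frame"],b["frame"]])[:,:,::-1]
save(a,"s.png");save(b,"t.png")
for n,i in (("scene",a),("top",b)):
    print(n,i["position"])
    for q in ["tube","tube_top","block_edge","trough_end","cradle","glue_stick","clear_bottle","eraser","tags","tape_roll","stapler"]:
        print(q,[(np.round(x["point"]),round(x["score"],2)) for x in place_of(q,i)[:3]])
E
```

```text
[0.159 0.552 0.247] [-0.     0.139  0.99  -0.001] [[-0.961  0.276 -0.001]
 [ 0.276  0.961 -0.002]
 [ 0.    -0.002 -1.   ]] 0.08538951619659933 0.017
scene [-0.11  -0.873  0.827]
tube [(array([228., 208.]), 0.77), (array([216., 202.]), 0.66)]
tube_top [(array([225., 171.]), 0.81), (array([212., 160.]), 0.65), (array([207., 197.]), 0.57)]
block_edge [(array([230., 208.]), 0.83), (array([270., 282.]), 0.17)]
trough_end [(array([254., 213.]), 0.81)]
cradle [(array([231., 214.]), 0.87)]
glue_stick [(array([307., 241.]), 0.89)]
clear_bottle [(array([202., 170.]), 0.63)]
eraser [(array([164., 193.]), 0.43), (array([226., 169.]), 0.17)]
tags [(array([269., 282.]), 0.69)]
tape_roll [(array([317., 286.]), 0.92)]
stapler [(array([364., 276.]), 0.86)]
top [ 0.348 -0.101  1.349]
tube [(array([205., 198.]), 0.63), (array([227., 200.]), 0.52), (array([227., 224.]), 0.36)]
tube_top [(array([195., 192.]), 0.66), (array([218., 191.]), 0.57), (array([225., 224.]), 0.38)]
block_edge [(array([229., 201.]), 0.84), (array([148., 176.]), 0.67)]
trough_end [(array([254., 195.]), 0.61), (array([331., 204.]), 0.29)]
cradle [(array([229., 201.]), 0.97), (array([149., 174.]), 0.18)]
glue_stick [(array([298., 174.]), 0.44)]
clear_bottle [(array([148., 174.]), 0.57)]
eraser [(array([155., 228.]), 0.59)]
tags []
tape_roll [(array([332., 204.]), 0.97)]
stapler [(array([349., 171.]), 0.63)]
```

```bash
python3 - <<'E'
import cv2,numpy as np
a=cv2.imread("pics/s.png")[130:330,120:420];b=cv2.imread("pics/t.png")[110:280,110:410]
cv2.imwrite("pics/v1.png",cv2.resize(a,None,fx=2.66,fy=2.66,interpolation=2));cv2.imwrite("pics/v2.png",cv2.resize(b,None,fx=2.66,fy=2.66,interpolation=2))
E
python3 - <<'E'
from h import *
np.set_printoptions(precision=3,suppress=True)
a=get_image("scene");b=get_image("top")
g=lambda q,i:place_of(q,i)
for n,za in (("block_edge",.024),("trough_end",.056),("tube_top",.177),("tube",.024),("cradle",0),("glue_stick",0),("clear_bottle",0),("eraser",0),("tape_roll",0),("stapler",0),("tags",0)):
    for i in (a,b):
        print(n,i["shot"],[(onplane(i,x["point"],za),round(x["score"],2)) for x in g(n,i)[:3]])
E
```

```text
block_edge 3 [(array([ 0.514, -0.024,  0.024]), 0.95)]
block_edge 4 [(array([ 0.51 , -0.019,  0.024]), 0.81)]
trough_end 3 [(array([ 0.532, -0.122,  0.056]), 0.68), (array([0.557, 0.193, 0.056]), 0.29)]
trough_end 4 [(array([ 0.52 , -0.114,  0.056]), 0.74), (array([0.407, 0.225, 0.056]), 0.16)]
tube_top 3 [(array([ 0.519, -0.014,  0.177]), 0.89), (array([0.497, 0.063, 0.177]), 0.7), (array([ 0.385, -0.1  ,  0.177]), 0.65)]
tube_top 4 [(array([ 0.413, -0.307,  0.177]), 0.47), (array([ 0.427, -0.023,  0.177]), 0.43)]
tube 3 [(array([ 0.517, -0.015,  0.024]), 0.83), (array([0.514, 0.049, 0.024]), 0.78), (array([ 0.42 , -0.043,  0.024]), 0.73)]
tube 4 [(array([ 0.521, -0.015,  0.024]), 0.58), (array([ 0.437, -0.021,  0.024]), 0.51), (array([0.522, 0.073, 0.024]), 0.4)]
cradle 3 [(array([ 0.518, -0.013, -0.   ]), 0.56)]
cradle 4 [(array([ 0.521, -0.024,  0.   ]), 0.81), (array([ 0.53 , -0.117,  0.   ]), 0.66), (array([ 0.511, -0.005,  0.   ]), 0.6)]
glue_stick 3 [(array([ 0.62 , -0.269,  0.   ]), 0.89)]
glue_stick 4 [(array([ 0.61 , -0.281,  0.   ]), 0.6)]
clear_bottle 3 [(array([0.609, 0.264, 0.   ]), 0.54)]
clear_bottle 4 [(array([0.607, 0.28 , 0.   ]), 0.62)]
eraser 3 [(array([0.406, 0.234, 0.   ]), 0.37), (array([ 0.643, -0.474,  0.   ]), 0.22)]
eraser 4 [(array([0.4  , 0.248, 0.   ]), 0.52)]
tape_roll 3 [(array([ 0.498, -0.42 , -0.   ]), 0.75)]
tape_roll 4 [(array([ 0.504, -0.405,  0.   ]), 0.87), (array([ 0.64 , -0.476,  0.   ]), 0.47)]
stapler 3 [(array([ 0.639, -0.479,  0.   ]), 0.98)]
stapler 4 [(array([ 0.63 , -0.467,  0.   ]), 0.51)]
tags 3 [(array([ 0.422, -0.33 ,  0.   ]), 0.83)]
tags 4 [(array([ 0.42, -0.33,  0.  ]), 0.47)]
```

View pics/v1.png

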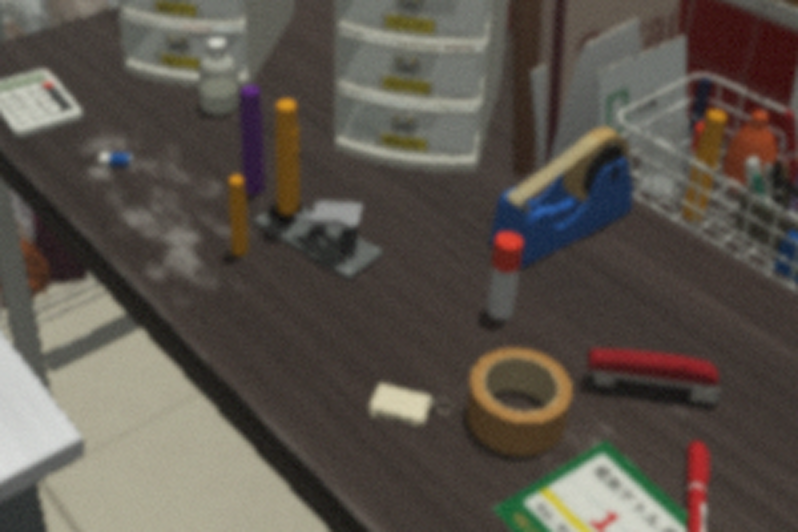

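View pics/v2.png

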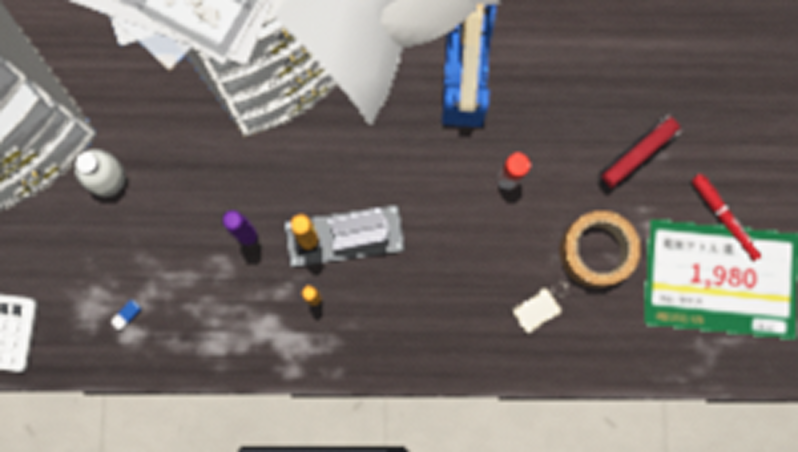

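The scene shows the big yellow tube at crop pixel (287,155) on the black block. The trough runs to the right, and purple and small yellow look-alikes stand nearby. The top view agrees (tube at (303,232), cradle up to (400,230)). I'll move above it for a closer look.

Call:
apply_moves(
  deltas=[85,0,0,-40,0,85,-20,-20,-80,0,85,-60,-60,-100,0,85,-88,-90,-100,-4,85,-116,-120,-100,-8,85,-144,-150,-100,-12,85,-172,-178,-100,-16,85,-200,-206,-100,-20,85,-228,-234,-100,-24,85,-256,-263,-100,-24,85,-284,-293,-100,-24,85,-312,-322,-100,-24],
)

```text
clock: 3.4
position: [0.3646, 0.1653, 0.3487]
ee_rot: [0.001, -0.07, 0.998, 0.0]
contact_force: [0.8, 0.8, -0.2]
width: 0.0853
gripper_force: 0.0
```

```bash
python3 - <<'E'
from h import *
s=get_state();print(s["clock"],s["position"],rot(s["ee_rot"]).round(3))
E
```

```text
3.4 [0.36461861 0.16534791 0.34868428] [[-0.99  -0.139  0.001]
 [-0.139  0.99   0.   ]
 [-0.001  0.    -1.   ]]
```

Call:
apply_moves(
  deltas=[85,-10,-36,0,0,85,-20,-72,0,0,85,-30,-108,0,0,85,-40,-144,0,0,85,-52,-185,0,0,85,-64,-226,0,0,85,-64,-226,0,0,85,-64,-226,0,0],
)

```text
clock: 4.07
position: [0.4597, -0.0497, 0.3477]
ee_rot: [-0.001, -0.067, 0.998, 0.0]
contact_force: [0.1, 0.4, 1.1]
width: 0.0847
gripper_force: 0.0
```

```bash
python3 - <<'E'
from h import *
np.set_printoptions(precision=4,suppress=True)
s=get_state();print(s["clock"],s["position"])
w=get_image("wrist");print(w["position"],rot(w["orientation"]))
save(w,"w.png")
for n,za in (("block_edge",.024),("trough_end",.056),("tube_top",.177),("tube",.024),("cradle",0)):
    print(n,[(np.round(x["point"],1),onplane(w,x["point"],za),round(x["score"],2)) for x in place_of(n,w)[:3]])
E
```

```text
4.0667 [ 0.4597 -0.0497  0.3477]
[ 0.3963 -0.0579  0.4739] [[-0.1349  0.9572  0.2562]
 [ 0.9909  0.1305  0.0342]
 [-0.0007  0.2584 -0.966 ]]
block_edge [(array([267.2, 194.7]), array([ 0.5133, -0.0174,  0.024 ]), 0.65), (array([274.6, 192.8]), array([ 0.5087, -0.0063,  0.024 ]), 0.6)]
trough_end [(array([199.2, 206.5]), array([ 0.5366, -0.1177,  0.056 ]), 0.86)]
tube_top [(array([350., 240.]), array([0.5119, 0.0656, 0.177 ]), 0.89), (array([281.5, 232.9]), array([ 0.5137, -0.0095,  0.177 ]), 0.83), (array([281.5, 154.6]), array([ 0.4302, -0.0231,  0.177 ]), 0.71)]
tube [(array([273. , 195.1]), array([ 0.5127, -0.0082,  0.024 ]), 0.86), (array([272.3, 142.2]), array([ 0.4311, -0.022 ,  0.024 ]), 0.72), (array([324.6, 201.8]), array([0.5126, 0.0748, 0.024 ]), 0.71)]
cradle [(array([261.8, 189. ]), array([ 0.5111, -0.0256,  0.    ]), 0.91), (array([438.3, 151.5]), array([0.4117, 0.2457, 0.    ]), 0.21)]
```

View pics/w.png

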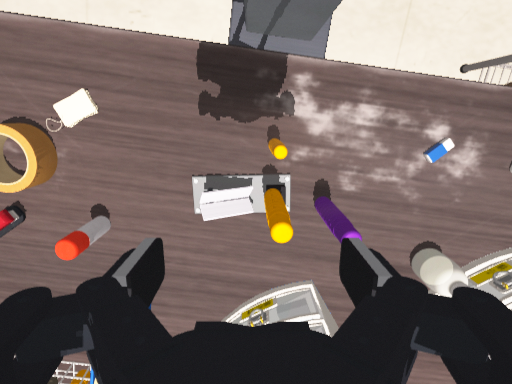

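The wrist picture shows the tube top at (281,232), with its foot near (273,195). The trough runs left to about (195,200), and purple and small yellow stand clear. I'll check the cradle's yaw from the plate edge.

```bash
python3 - <<'E'
from h import *
np.set_printoptions(precision=4,suppress=True)
w=get_image("wrist");b=get_image("top")
f=w["frame"];c=f[150:250,170:310]
cv2.imwrite("pics/wc.png",cv2.resize(c[:,:,::-1],None,fx=5.6,fy=5.6,interpolation=2))
for p in ((192,176),(290,174)): print(onplane(w,p,.008))
hsv=cv2.cvtColor(f,cv2.COLOR_RGB2HSV); m=((hsv[...,0]>15)&(hsv[...,0]<35)&(hsv[...,1]>150)&(hsv[...,2]>215)).astype(np.uint8)
n,l,st,ce=cv2.connectedComponentsWithStats(m)
for k in range(1,n):
    if st[k,4]>60: print(st[k],ce[k],onplane(w,ce[k],.177))
print(proj(w,[.513,-.009,.177]))
# pose of tool vs camera: project fingertip candidates
s=get_state();T=rot(s["ee_rot"]);P=np.array(s["position"])
for z in (0.004,.017,.03): print(z,[proj(w,P+T@np.array([0,y,z])).round(1) for y in (.0425,-.0425,.057,-.057)])
E
```

```text
[ 0.5032 -0.1371  0.008 ]
[0.4776 0.0188 0.008 ]
[271 146  14  14 151] [277.1656 152.3179] [ 0.4276 -0.0246  0.177 ]
[267 223  22  21 363] [277.6088 232.6446] [ 0.5133 -0.0099  0.177 ]
[278.4305 232.5355]
0.004 [array([338.4, 252.6]), array([162.4, 252.4]), array([368.4, 252.7]), array([132.4, 252.4])]
0.017 [array([331.4, 241.5]), array([169.6, 241.3]), array([359. , 241.5]), array([142. , 241.3])]
0.03 [array([325.4, 232. ]), array([175.8, 231.8]), array([351., 232.]), array([150.3, 231.8])]
```

View pics/wc.png

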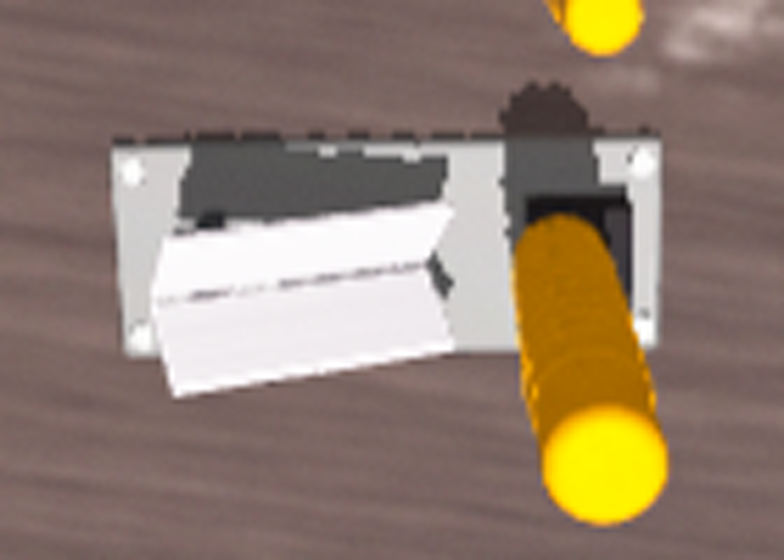

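```bash
python3 - <<'E'
from h import *
np.set_printoptions(precision=4,suppress=True)
w=get_image("wrist");s=get_state();print(s["position"],rot(s["ee_rot"]))
tl,tr,bl,br=[onplane(w,p,.008) for p in ((190,176.4),(287.9,175),(192.7,213),(287.3,212))]
c=(tl+tr+bl+br)/4;d=(tl+bl-tr-br)/2;print(np.linalg.norm(d),np.linalg.norm(tl-bl));d/=np.linalg.norm(d)
print("dir",d,"edge",c-.04*d,"tube exp",c-.0495*d,"trend exp",c+.061*d, "meas",onplane(w,(198.6,203.6),.056))
E
```

```text
[ 0.4588 -0.0467  0.3486] [[-0.9901 -0.1404  0.0005]
 [-0.1404  0.9901  0.    ]
 [-0.0005 -0.     -1.    ]]
0.15788023773703924 0.06226683947282287
dir [ 0.1541 -0.9881  0.    ] edge [ 0.5169 -0.0181  0.008 ] tube exp [ 0.5154 -0.0087  0.008 ] trend exp [ 0.5324 -0.1179  0.008 ] meas [ 0.5325 -0.1156  0.056 ]
```

Call:
apply_moves(
  deltas=[46,-20,10,0,-1,46,-40,20,20,-1,46,-60,29,50,-1,46,-60,29,80,-1,46,-60,29,110,-1,46,-60,29,114,-1,46,-60,29,114,-1,46,-60,29,114,-1],
)

```text
clock: 5.18
position: [0.5152, -0.0106, 0.2356]
ee_rot: [0.001, -0.078, 0.997, -0.0]
contact_force: [0.4, 0.2, 0.7]
width: 0.0462
gripper_force: 0.0
```

```bash
python3 - <<'E'
from h import *
np.set_printoptions(precision=4,suppress=True)
w=get_image("wrist");a=get_image("scene");s=get_state();print(s["position"],rot(s["ee_rot"])[:,1],s["width"],s["contact_force"],s["clock"])
T=rot(s["ee_rot"]);P=np.array(s["position"]);
for z in (.01,.015,.02):print([proj(w,P+T@np.array([0,y,z])).round(1) for y in (.0225,-.0225)])
print(proj(w,[.514,-.0095,.177]))
f=w["frame"].copy();cv2.circle(f,tuple(int(v) for v in proj(w,[.514,-.0095,.177])),3,(255,0,0),1)
c=a["frame"][130:230,170:290]
cv2.imwrite("pics/w2.png",np.hstack([f[:,60:440],cv2.resize(c,(420,384),interpolation=2)])[:,:,::-1])
E
```

```text
[ 0.5158 -0.0109  0.2366] [-0.1559  0.9878 -0.0013] 0.04579692950079648 [-1.2235 -0.552   0.277 ] 5.2833
[array([295.3, 249. ]), array([205.2, 248.9])]
[array([293.9, 244.7]), array([206.7, 244.6])]
[array([292.6, 240.8]), array([208.1, 240.7])]
[253.2377 213.5402]
```

View pics/w2.png

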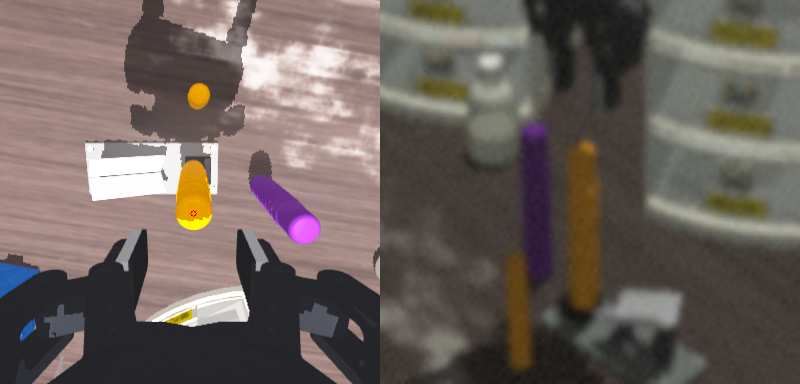

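The tube's top sits centred between the pads. I'll descend around it and narrow the gap, leaving clearance so it isn't squeezed.

Call:
apply_moves(
  deltas=[46,1,2,20,0,46,1,2,40,0,46,1,2,55,0,46,1,2,65,0,46,1,2,65,0,40,1,2,65,0,40,1,2,65,0,40,1,2,65,0],
)

```text
clock: 5.95
position: [0.5142, -0.009, 0.1707]
ee_rot: [0.001, -0.078, 0.997, -0.0]
contact_force: [0.5, 1.0, 0.0]
width: 0.0402
gripper_force: 0.0
```

```bash
cat > meas.py <<'E'
from h import *
import sys
np.set_printoptions(precision=4,suppress=True)
E0=np.array([.5155,-.0185,0]);D=np.array([.154,-.988,0]);N=np.array([.988,.154,0])
s=get_state();P=np.array(s["position"])-E0
print("t",s["clock"],"tcp cradle",(P@D*1e3).round(1),(P@N*1e3).round(1),(P[2]*1e3).round(1),"w",s["width"],"F",s["contact_force"],"gf",s["gripper_force"])
w=get_image("wrist");a=get_image("scene")
tops=[]
for nm,i in (("w",w),("s",a)):
    for q in ("tube_top",):
        for x in place_of(q,i)[:4]: print(nm,q,np.round(x["point"],1),round(x["score"],2))
if len(sys.argv)>1:
    c=a["frame"][130:230,170:290]
    cv2.imwrite("pics/"+sys.argv[1],np.hstack([w["frame"][:,60:440],cv2.resize(c,(420,384),interpolation=2)])[:,:,::-1])
# expected top centre pixels vs lean
for th in range(0,70,10):
    t=np.radians(th);e=.0095;X=E0+D*(.153*np.sin(t)-e*np.cos(t))+np.array([0,0,.024+.153*np.cos(t)+e*np.sin(t)])
    print(th,proj(w,X).round(1),proj(a,X).round(1))
E
python3 meas.py m1.png
```

```text
t 5.95 tcp cradle -9.6 0.2 170.7 w 0.04024937044858974 F [0.5137 0.9992 0.0403] gf 0.0
w tube_top [250.8 262.9] 0.97
w tube_top [256.9  90.7] 0.82
w tube_top [407.7 276.9] 0.64
s tube_top [224.4 170.7] 0.74
s tube_top [205.1 196.9] 0.55
s tube_top [211.1 161.6] 0.53
0 [250.8 262.3] [227.2 167.9]
10 [191.6 261.4] [233.4 171.2]
20 [137.9 255.8] [239.7 175.8]
30 [ 95.6 246.6] [245.7 181.6]
40 [ 67.  235.4] [251.2 188.3]
50 [ 51.6 223.6] [256.1 195.7]
60 [ 47.3 212.4] [260.1 203.6]
```

View pics/m1.png

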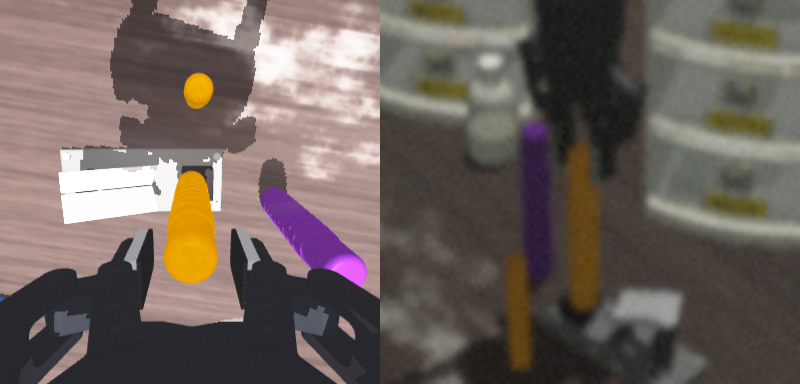

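The tube's position matches prediction to within a pixel, and it stands free between the pads. Now I'll push it gently past balance, with the front pad following just ahead.

Call:
apply_moves(
  deltas=[39,0,-4,0,0,39,0,-8,0,0,39,0,-11,0,0,39,0,-14,0,0,39,0,-17,0,0,39,0,-20,0,0,39,0,-23,0,0,39,0,-26,0,0,39,0,-29,0,0,39,0,-32,0,0,39,0,-35,0,0,39,0,-37,0,0],
)

```text
clock: 7.15
position: [0.519, -0.0458, 0.1693]
ee_rot: [0.0, -0.078, 0.997, -0.0]
contact_force: [-0.4, 0.1, -0.2]
width: 0.0389
gripper_force: 0.0
```

```bash
python3 meas.py m2.png
```

```text
t 7.15 tcp cradle 27.5 -0.7 169.3 w 0.03892628033766326 F [-0.354   0.141  -0.2317] gf 0.02975589595735073
w tube_top [474.7 278.9] 0.79
w tube_top [319.4  90.2] 0.62
w tube_top [238.6 262. ] 0.57
s tube_top [213.7 159.4] 0.88
s tube_top [206.1 197.3] 0.76
s tube_top [237.  179.5] 0.75
0 [334.1 265.8] [227.2 167.9]
10 [273.9 264.9] [233.4 171.2]
20 [216.7 259.1] [239.7 175.8]
30 [168.9 249.7] [245.7 181.6]
40 [133.9 238.2] [251.2 188.3]
50 [112.  226.2] [256.1 195.7]
60 [101.4 214.8] [260.1 203.6]
```

View pics/m2.png

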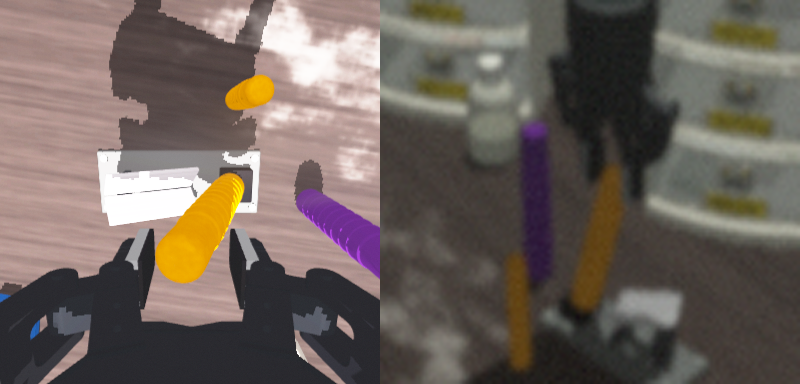

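The lean is about 16° and the tube rests on the front pad, as modelled (wrist top at (238,262)). I'll ease it on to about 40°.

Call:
apply_moves(
  deltas=[39,0,-4,0,0,40,0,-8.5,0,0,41,0,-13,0,0,42,0,-17.5,2,0,43,0,-21.5,5,0,45,0,-25.5,7.5,0,46,0,-29.5,10.5,0,48,0,-33,13.5,0,49.5,0,-36.5,16.5,0,51,0,-40,20,0,52.5,0,-43.5,23.5,0,54,0,-47,27,0],
)

```text
clock: 8.35
position: [0.5263, -0.0921, 0.1419]
ee_rot: [-0.0, -0.078, 0.997, 0.0]
contact_force: [-0.2, -0.1, -0.4]
width: 0.0538
gripper_force: 0.2
```

```bash
python3 meas.py m3.png
```

```text
t 8.35 tcp cradle 74.4 -0.7 141.9 w 0.053806304698734826 F [-0.1951 -0.1469 -0.4039] gf 0.17725997138768435
w tube_top [213.3 263.3] 0.82
w tube_top [424.8  88.6] 0.72
s tube_top [251.5 190.4] 0.8
s tube_top [211.9 162.2] 0.76
s tube_top [207.2 198.9] 0.7
0 [487.  304.3] [227.2 167.9]
10 [410.7 302.9] [233.4 171.2]
20 [333.4 294. ] [239.7 175.8]
30 [265.9 279.8] [245.7 181.6]
40 [214.1 263. ] [251.2 188.3]
50 [179.1 246.1] [256.1 195.7]
60 [159.  230.5] [260.1 203.6]
```

View pics/m3.png

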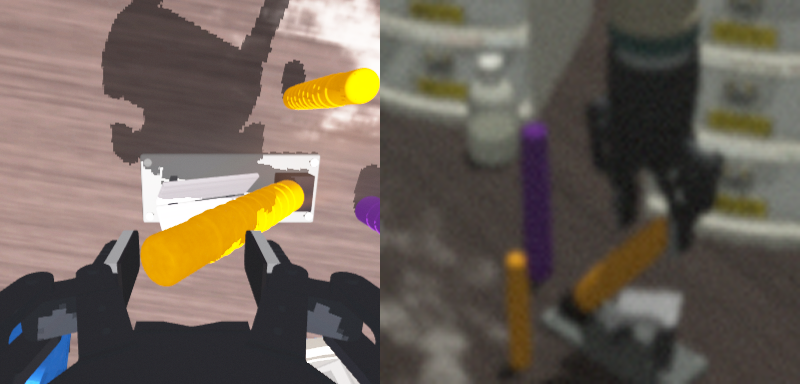

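The lean is 40°, held, with the model still matching. Next I'll ease it to about 58°.

Call:
apply_moves(
  deltas=[56,0,-3,3,0,57,0,-4.5,5,0,58.5,0,-5.5,7.5,0,60,0,-7,10,0,61,0,-8,12,0,63.5,0,-10,16.5,0,66,0,-12.5,21,0,69,0,-14,26,0,72,0,-15.5,31,0,75,0,-17,36,0,78,0,-18.5,41,0,78,0,-18.5,41,0],
)

```text
clock: 9.55
position: [0.5289, -0.1106, 0.1002]
ee_rot: [-0.001, -0.078, 0.997, -0.0]
contact_force: [1.2, -2.3, -0.4]
width: 0.0782
gripper_force: 1.0
```

```bash
python3 meas.py m4.png
```

```text
t 9.55 tcp cradle 93.1 -0.9 100.2 w 0.07820784332062465 F [ 1.1683 -2.2769 -0.3559] gf 1.0300082713365555
w tube_top [176.4 271.2] 0.77
w tube_top [393.5 209.3] 0.7
s tube_top [211.5 160.6] 0.7
s tube_top [207.  196.2] 0.51
0 [719.1 423.6] [227.2 167.9]
10 [593.4 420.2] [233.4 171.2]
20 [458.5 397.6] [239.7 175.8]
30 [342.  363.8] [245.7 181.6]
40 [256.9 327.7] [251.2 188.3]
50 [202.6 294.6] [256.1 195.7]
60 [172.7 266.8] [260.1 203.6]
```

View pics/m4.png

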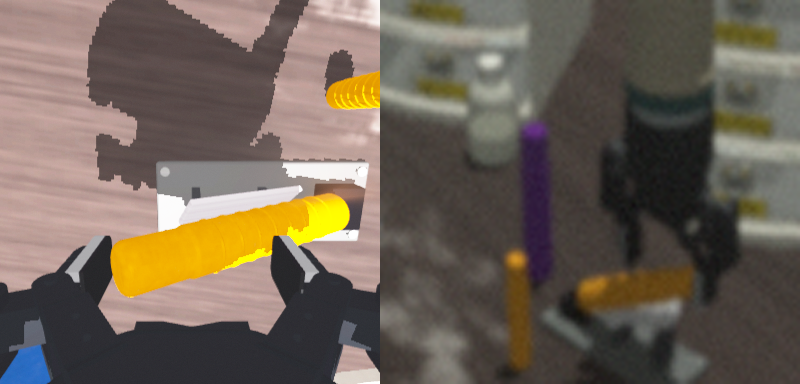

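The tube is at about 58–59° and held. Last stretch: ease it into the trough, then draw the front pad slightly ahead.

Call:
apply_moves(
  deltas=[80,0,-0.5,3,0,81,0,-1,5.5,0,83,0,-1.5,8,0,84,0,-2,10.5,0,85,0,-3,13,0,85,0,-4,15,0,85,0,-5,16.5,0,85,0,-6,17,0,85,0,-7,17,0,85,0,-8,17,0,85,0,-9,17,0,85,0,-10,17,0],
)

```text
clock: 10.75
position: [0.5307, -0.1199, 0.0844]
ee_rot: [0.0, -0.078, 0.997, 0.0]
contact_force: [-0.3, 0.4, -0.6]
width: 0.0849
gripper_force: 0.0
```

```bash
python3 meas.py m5.png
```

```text
t 10.75 tcp cradle 102.5 -0.6 84.4 w 0.08494154044434159 F [-0.3317  0.4174 -0.5734] gf 0.0
w tube_top [172.4 269.1] 0.83
s tube_top [205.4 197.3] 0.76
s tube_top [210.5 160.5] 0.6
s tube_top [258.3 210.1] 0.55
0 [922.3 518.3] [227.2 167.9]
10 [755.1 512.6] [233.4 171.2]
20 [567.4 475.1] [239.7 175.8]
30 [407.1 421.9] [245.7 181.6]
40 [293.9 368.5] [251.2 188.3]
50 [224.1 322.7] [256.1 195.7]
60 [186.3 286.1] [260.1 203.6]
```

View pics/m5.png

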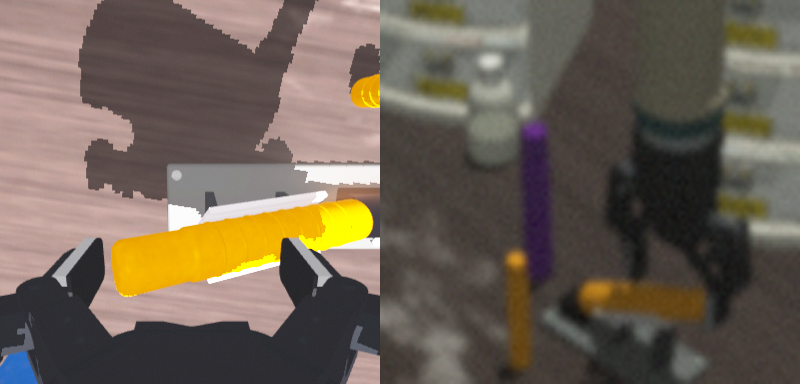

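The tube lies in the trough, with its top just free of the front pad (wrist (172,269), about 65°). I'll withdraw straight up and recheck.

Call:
apply_moves(
  deltas=[85,0,0,-5,0,85,0,0,-15,0,85,0,0,-30,0,85,0,0,-55,0,85,0,0,-80,0,85,0,0,-110,0,85,0,0,-110,0,85,0,0,-110,0],
)

```text
clock: 11.62
position: [0.5321, -0.1204, 0.1972]
ee_rot: [0.003, -0.078, 0.997, -0.001]
contact_force: [0.2, 1.1, -0.5]
width: 0.0854
gripper_force: 0.0
```

```bash
sed -i 's/(0,70,10)/(59,72,3)/' meas.py; python3 meas.py m6.png
```

```text
t 11.6167 tcp cradle 103.2 0.7 197.2 w 0.08539401483129289 F [ 0.1851  1.0683 -0.4957] gf 0.0
w tube_top [207.7 196.3] 0.83
w tube_top [423.2  92. ] 0.63
s tube_top [210.3 161.5] 0.83
s tube_top [260.8 210.8] 0.58
s tube_top [208.7 196.7] 0.49
59 [221.  201.5] [259.7 202.8]
62 [216.3 199. ] [260.8 205.2]
65 [212.3 196.5] [261.7 207.6]
68 [209.  194.1] [262.5 210. ]
71 [206.3 191.8] [263.3 212.3]
```

View pics/m6.png

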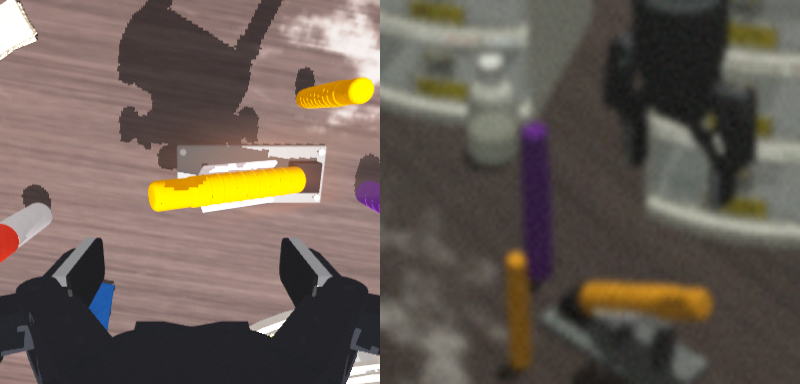

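The tube lies along the trough with its foot at the block. Its top is at wrist pixel (208,196), against (212,196) expected for 65°. The robot is clear, so I'm handing in.

```bash
python3 -c "from rig import sign_off; print(sign_off())"
```

```text
the job is handed in; nothing more can be done
None
```

I eased the glue tube down between the two fingers and it now lies in the cradle's trough at about 65°, foot at the block and the gripper clear; the job is handed in, but no verdict came back.

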